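# Slide rack from drip stand into staining trough

## Robot

A 6-joint arm with a two-finger parallel gripper is mounted at the origin on the work surface. World frame = base frame: x ahead of the robot, y to its left, z up, the work surface at z = 0. Lengths are in mm, angles in degrees, forces in N, time in s.
With the tool pointing down it reaches from about 325 to 925 mm from the base axis. Payload 3.1 kg.
Tool frame: the origin (TCP) lies between the finger pads; the fingertips stand 8 mm ahead of it and the grasp point (between the pads) lies 11 mm behind it (bot.tips_ahead is the distance from the TCP to the fingertips, in mm); z points along the fingers, y is the line along which they close (so a half turn about z gives the same grasp; the last joint's range is limited). The gripper opens to 85 mm and grips with 20 to 120 N. Pads are 22 mm wide; open, the fingers measure 114 mm over their backs; the gripper's body (76 mm by 85 mm) begins 54 mm behind the grasp point. The pads swing forward as they close: fully open they stand 13 mm farther back than shut.
Start: joints at [-80.97, 12.427, 92.441, -0, 75.132, -6.429], TCP at [166.608, -602.396, 239.3] pointing down, gripper open.
Joint ranges: [-157.48, 157.48], [-44.54, 120.13], [17.64, 146.25], [-64.5, 244.5], [7.68, 150.69], [-147.95, 147.95]. Speed limits (degrees/s): [159.86, 159.86, 180, 180, 180, 180].

## Interface

Orientations are given as [roll, pitch, yaw] about the fixed x, y, z axes, in that order (R = Rz(yaw) Ry(pitch) Rx(roll)).
In Python, from bench import bot gives the robot as it stands. The module is installed in compiled form; this text tells all that it offers.
- The arm moves only by the tool send_rows, never from a script. Its argument "steps" is a list of rows, each a list of 3 entries, a list of its own where there are three numbers: the shift along the tool's x, y, z in units of 25 mm (1.0 is 25 mm), then the turn, a rotation vector about the tool's x, y, z in units of 5 degrees (1.0 is 5 degrees), then the gripper's target within -1 to 1 (shut at 1, half-way at 0, fully open at -1). In form: [[[x, y, z], [rx, ry, rz], gripper], ...]. A call has exactly 10 rows; each row is the pose to reach, as a shift and turn from the pose commanded when the call began, along the tool's axes at that moment; what a row does not reach only later rows make up. A row lasts 1/12 s, in which the tool goes at most 41.7 mm and 7.16 degrees, less where a joint would pass 70% of its speed; a pose out of reach is approached as far as the arm can. A call with a gripper value outside its range is refused whole. The fingers move at their own pace and stop on an object; "squeeze" is the grip in N (left out, the last holds). Time passes only in rows, so rows that repeat a pose let the fingers close, or fill a call up. It gives the time, the measured TCP pose, the force, the opening and the grip force at its end, in the units of the state.
- bot.sense(): the state, without advancing time (a new reading comes with each control period).
- bot.get_image(name): name is "scene" or "top" or "wrist"; returns (picture, depth): 480x640x3 uint8, blue, green, red; 480x640 float32, mm along the optical axis (not along the pixel's ray), 0 where there is no reading.
- bot.get_calibration(name): a dict with "K" (3x3 intrinsics, pixels), "eye" and "attitude" of the camera in the world. Camera axes: x right, y up, looking along -z (the intrinsics and any distortion apply to the point x, -y, -z); pixel columns grow to the right and rows downward; lengths in mm; the calibration is good to about 2 mm. A picture is of the moment at which its call begins: read the wrist's pose just before it. get_calibration takes no time and is no camera call; for the wrist camera it gives the pose at the moment of the call.
- bot.hand_in(): hands the job in; it is judged then, once.
The state is a dict: "clock": time; "q": joint angles; "joint_velocities": joint speeds; "joint_efforts": joint torques, N m; "eef_pos": TCP position; "tool_rot": TCP orientation; "ft_force": force on the tool from outside, world axes, zero at the start; "ft_torque": the same for the moment, N m; "finger_gap": finger opening in mm; "finger_force": force on a finger pad.
Only numpy, scipy, OpenCV 4.12 (cv2) and the standard library are available. Lean on these libraries where they do the work, as an engineer would, in place of code of your own. Each camera call takes 0.05 s, during which the arm holds its last target. There are 200 camera calls.

## Task

Lift the blue-gripped slide rack up and off the drip stand's prongs, keep it upright, and set it down gently (do not drop it) on the floor of the empty staining trough. Then, with the rack let go, shut the trough's black lid fully. Leave the yellow-gripped rack hanging where it is and the other things on the bench undisturbed.

Things in the scene. Friction and masses are not known exactly. Their poses are not given: they have to be found in the camera images.
- rack_blue: Loose steel glass-slide rack with a blue grip, 0.2 to 0.33 kg, 114 mm tall. Origin: centre of its underside, z up. Lower body (frame and slides, solid) 80 (x) x 100 (y) x 34 mm high. Uprights at y = +-46 mm carry a bar along y (10 mm thick in x, heights 70 to 78 mm); between body and bar is an open window 36 mm high. Starts hanging by the bar on either station of the stand.
- rack_blue_grip (a point): Centre of the blue plastic grip block that stands on the middle of the rack's bar: 16 mm (x) x 30 mm (y) x 36 mm high (78 to 114 mm above the rack's underside). Take it from above, best across its 30 mm, along the rack's y. Axes as the rack's.
- rack_yellow: The same rack with a yellow grip, hanging on the stand's other station. It must stay there. Origin: centre of its underside.
- stand: Fixed drip stand, white base 150 (x) x 300 (y) x 10 mm. Origin: centre of the base's underside; front is its -x. Each of two stations has two 8 mm prongs, 40 mm apart, along x from a 12 mm cross rod (x = +62, axis height 111 mm; all below 125 mm) to upturned ends at x = -22 mm. Racks hang with the bar across both prongs near x = 0, underside 45 mm above the table.
- prongs_left (a point): Midway between the two prong ends of the left station (the stand's y = +75 mm), at x = -22 mm, level with the prongs' tops (height 115 mm). The ends turn up: their tops are at height 125 mm, 10 mm above the prongs. To take a rack off: raise it 13 to 25 mm, draw it out along the stand's -x by 75 mm or more, then lift freely.
- prongs_right (a point): Midway between the two prong ends of the right station (the stand's y = -75 mm), at x = -22 mm, level with the prongs' tops (height 115 mm). The ends turn up: their tops are at height 125 mm, 10 mm above the prongs. A rack comes off as at the left station.
- trough: Fixed open white staining trough, empty. Origin: centre of its underside, front is its -x. Outside 104 (x) x 124 (y) x 126 mm high, walls and floor 6 mm, inside 92 x 112 mm: the rack fits with 6 mm to spare each side when its y lies along the trough's y (either way round). Seated, its origin is 6 mm above the trough's and its top 6 mm below the rim.
- lid (a joint): Angle of the trough's flat black lid (124 x 124 x 8 mm, 0.12 kg), rad: 0 is shut, flat on the rim; starts open at 1.7 to 2.05 (upright, leaning away from the trough), stop at 2.2. The hinge is stiff (0.14 N m): the lid stays where it is left. Shut it by pushing its outer face (the +x side when open) over towards the trough's -x and then down.
- lid_hinge (a point): Point on the lid's hinge axis, middle of its length, at the trough's x = +56 mm, height 127 mm; the axis runs along the trough's y. Axes as the trough's. The lid's inner face passes through the axis; its outer face is 8 mm further out.
- lid_edge (a point): Middle of the lid's free edge, 124 mm from the hinge; moves with the lid. When shut it overhangs the trough's front wall by 16 mm.
- bottle: Bystander, loose: a closed white plastic bottle with a yellow label, 60 mm across, 130 mm tall. Origin: centre of its underside. Not to be disturbed.
- jar: Bystander, loose: a closed amber glass jar, 68 mm across, 85 mm tall. Origin: centre of its underside. Not to be disturbed.
- tube_rack: Bystander, loose: a white rack, 60 x 150 mm, with twelve capped sample tubes (red and blue caps), 90 mm tall. Origin: centre of its underside. Not to be disturbed.
- slide_box: Bystander, loose: a green box, 80 x 110 x 40 mm. Origin: centre of its underside. Not to be disturbed.
- beaker: Bystander, loose: a clear plastic beaker, 70 mm across, 90 mm tall. Origin: centre of its underside. Not to be disturbed.
- timer: Bystander, loose: a white square bench timer, 65 x 65 x 24 mm. Origin: centre of its underside. Not to be disturbed.

How it is judged:
By the outcome, as a careful person would: the job done as asked, in the order asked, and still so for the second after the job is handed in, with the robot touching nothing.
It also fails if it takes over 58 s, if anything falls off the work surface, if the arm or the gripper's body presses on something with over 40 N, if the wrist force passes 120 N, or if a joint passes its speed limit or range.

## Working session

There is one attempt and no reset: what is moved stays moved. The work goes in short steps, Python scripts to look and compute and a tool call to move; the robot and the scene stay as the last step left them, time stands still between calls to the robot, and variables do not carry over. Pictures are saved under pics/ and viewed, at most 10 in all, crops included, and the job is handed in when it is done.

Besides the shell and the picture viewer there is one more tool, called as name(argument=value, ...), one argument or row to a line, values as JSON. send_rows: Moves the arm, as the interface text tells. Its arguments: {"type":"object","properties":{"steps":{"type":"array","items":{"type":"array"}},"squeeze":{"type":"number"}},"required":["steps"]}

```bash
mkdir -p pics
cat > h.py <<'E'
import numpy as np, cv2
from bench import bot
from scipy.spatial.transform import Rotation as R
def cal(n):
    c=bot.get_calibration(n); a=np.array(c["attitude"],float)
    M=a if a.shape==(3,3) else R.from_euler('xyz',a,degrees=True).as_matrix()
    return np.array(c["K"],float),np.array(c["eye"],float),M,c
def pts(n,dep,us,vs,c=None):
    K,e,M,_=c or cal(n)
    d=dep[vs,us]
    x=(us-K[0,2])/K[0,0]*d; y=(vs-K[1,2])/K[1,1]*d
    return np.stack([x,-y,-d],-1)@M.T+e
E
python3 - <<'E'
from h import *
for n in("scene","top"):
    im,d=bot.get_image(n); cv2.imwrite(f"pics/{n}0.png",im); np.savez(f"{n}0.npz",im=im,d=d); print(bot.get_calibration(n))
s=bot.sense(); print(s)
E
```

```text
{'K': array([[535.71570382,   0.        , 324.62922535],
       [  0.        , 535.71570382, 244.81030172],
       [  0.        ,   0.        ,   1.        ]]), 'eye': array([1419.46785719,  804.66803304, 1079.30012002]), 'attitude': array([ 50.12432366,  -0.45936605, 130.98031477])}
{'K': array([[505.07067646,   0.        , 321.38772268],
       [  0.        , 505.07067646, 235.13306634],
       [  0.        ,   0.        ,   1.        ]]), 'eye': array([ 315.43256015,   21.77680279, 1694.74234039]), 'attitude': array([  7.29818861,   0.86052456, -89.61962217])}
{'clock': 0.1, 'q': array([-8.09704104e+01,  1.24731628e+01,  9.25225094e+01, -1.30374401e-03,
        7.51325956e+01, -6.42716960e+00]), 'joint_velocities': array([-0.03218174, -0.09430807, -0.1169813 ,  0.0877356 ,  0.03690075,
        0.02029135]), 'joint_efforts': array([-1.77214191e-03, -3.98081195e+01, -3.04970098e+01, -2.15173263e-04,
        4.28627434e-03,  1.07122482e-06]), 'eef_pos': array([ 166.48204712, -601.64843655,  238.06156957]), 'tool_rot': array([-1.79872397e+02, -1.31068768e-02,  1.54570805e+01]), 'ft_force': array([ 1.0493906 , -0.42617951,  0.56278458]), 'ft_torque': array([ 0.00063015, -0.03752911,  0.00390844]), 'finger_force': 0.0, 'finger_gap': 85.53489146741425}
```

View pics/scene0.png

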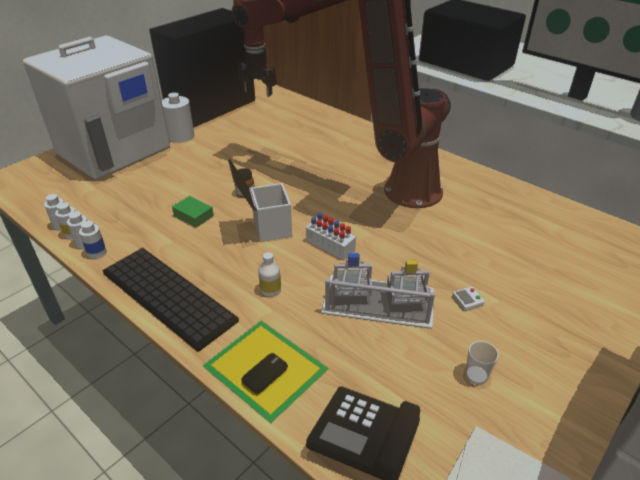

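View pics/top0.png

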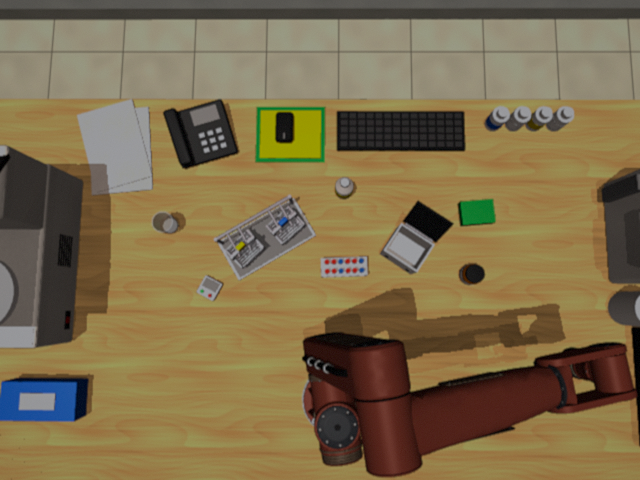

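The top view shows the blue grip at (284,222), the yellow at (241,245), the trough at (408,248) with its lid opening toward the upper right, and the tube rack at (345,266) near the stand's front. Next I measure positions.

```bash
cat > m.py <<'E'
from h import *
z={n:np.load(n+"0.npz") for n in("scene","top")}
def rng(n,m):
    v,u=np.nonzero(m); k=z[n]["d"][v,u]>0; return pts(n,z[n]["d"],u[k],v[k])
for n in z:
    im=z[n]["im"]; h=cv2.cvtColor(im,cv2.COLOR_BGR2HSV)
    box={"scene":{"b":(340,250,365,275),"y":(400,255,420,280)},"top":{"b":(270,212,295,232),"y":(232,236,252,252)}}[n]
    for k,(a,b,c,d) in box.items():
        m=np.zeros(h.shape[:2],bool); hh=h[b:d,a:c]
        lo,hi=((105,125) if k=="b" else (20,35))
        m[b:d,a:c]=(hh[...,0]>=lo)&(hh[...,0]<=hi)&(hh[...,1]>140)
        P=rng(n,m); print(n,k,m.sum(),P.min(0).round(),P.max(0).round(),P[P[:,2]>np.percentile(P[:,2],60)].mean(0).round(1), P.mean(0).round(1))
# full top cloud
d=z["top"]["d"]; v,u=np.mgrid[0:480,0:640]; P=pts("top",d,u.ravel(),v.ravel()).reshape(480,640,3)
Z=P[...,2]; print("table z",np.median(Z[280:300,430:480]), Z[150:170,350:400].mean())
def rect(name,a,b,c,e,zl,zh):
    m=(Z[b:e,a:c]>zl)&(Z[b:e,a:c]<zh); q=P[b:e,a:c][m][:,:2].astype(np.float32)
    r=cv2.minAreaRect(q); print(name,len(q),r, np.round(cv2.boxPoints(r),0).tolist())
rect("rim",375,215,445,280,112,138)
rect("lid",375,190,465,280,150,270)
rect("stand",205,190,325,285,4,16)
rect("prong",205,190,325,285,100,130)
rect("grip b",268,208,300,236,145,175)
rect("grip y",228,232,256,256,145,175)
rect("tuberack",315,250,375,285,50,110)
rect("bottle",330,170,360,205,80,150)
rect("jar",455,258,492,292,60,110)
E
python3 m.py
```

```text
scene b 29 [553. 161. 155.] [575. 182. 164.] [565.6 170.3 160.2] [564.1 171.2 158.5]
scene y 136 [466. 288. 124.] [501. 315. 163.] [486.5 301.1 158.7] [488.2 302.5 148. ]
top b 47 [542. 152.  76.] [578. 177. 167.] [555.3 165.1 161.4] [555.4 165.6 156.1]
top y 56 [465. 283. 144.] [491. 308. 165.] [477.6 296.7 161.9] [478.3 295.  157. ]
table z 0.6620436508565035 12.183190445526575
rim 481 ((484.2593994140625, -229.0711212158203), (124.14524841308594, 118.60599517822266), 56.48685836791992) [[401.0, -248.0], [499.0, -314.0], [568.0, -210.0], [469.0, -145.0]]
lid 913 ((551.7811889648438, -273.6873779296875), (124.2474365234375, 52.649818420410156), 55.63644027709961) [[495.0, -310.0], [538.0, -340.0], [609.0, -237.0], [565.0, -208.0]]
stand 3086 ((526.3768310546875, 243.0723876953125), (320.7430725097656, 406.7511901855469), 0.35277479887008667) [[365.0, 445.0], [367.0, 39.0], [688.0, 41.0], [685.0, 447.0]]
prong 712 ((537.11181640625, 244.96774291992188), (94.35162353515625, 280.8523254394531), 30.87549591064453) [[425.0, 341.0], [569.0, 100.0], [650.0, 149.0], [506.0, 390.0]]
grip b 5
[... 180 characters left out ...]
7.7762756347656, 296.50323486328125), (16.64617156982422, 30.07030487060547), 45.351932525634766) [[461.0, 301.0], [483.0, 280.0], [494.0, 292.0], [473.0, 313.0]]
tuberack 840 ((422.8475341796875, -25.626441955566406), (60.41588592529297, 149.68258666992188), 2.1467032432556152) [[390.0, 48.0], [395.0, -102.0], [456.0, -99.0], [450.0, 50.0]]
bottle 240 ((683.3768920898438, -25.21365737915039), (55.82709884643555, 55.84775161743164), 46.47663879394531) [[644.0, -26.0], [684.0, -65.0], [723.0, -24.0], [682.0, 14.0]]
jar 319 ((401.1065368652344, -440.12554931640625), (60.31424331665039, 59.894378662109375), 61.162933349609375) [[360.0, -452.0], [413.0, -481.0], [442.0, -428.0], [389.0, -399.0]]
```

```bash
cat >> h.py <<'E'
def go(x,y,z,yaw,start=None):
    """units from start (x,y,z,yaw; default measured) to a tool-down pose"""
    s=bot.sense()
    if start is None: p=s["eef_pos"]; T=R.from_euler('xyz',s["tool_rot"],degrees=True)
    else: p=np.array(start[:3]); T=R.from_euler('xyz',[180,0,start[3]],degrees=True)
    D=R.from_euler('xyz',[180,0,yaw],degrees=True)
    print("shift",(T.inv().apply(np.array([x,y,z])-p)/25).round(2),"turn",((T.inv()*D).as_rotvec(degrees=True)/5).round(2))
E
python3 - <<'E'
from h import *
s=bot.sense(); c=bot.get_calibration("wrist"); T=R.from_euler('xyz',s["tool_rot"],degrees=True)
print(c, "eye in tool",T.inv().apply(c["eye"]-s["eef_pos"]))
S=(166.6,-602.4,239.3,15.457)
go(400,-180,400,-33,S); go(556-40,167-24,330,31,(400,-180,400,-33))
E
```

```text
{'K': array([[429.25898253,   0.        , 322.74622431],
       [  0.        , 429.25898253, 235.40164377],
       [  0.        ,   0.        ,   1.        ]]), 'eye': array([ 232.16207093, -582.99681646,  373.02047783]), 'attitude': array([-15.67320075,   0.08214329, -74.60839835])} eye in tool [  68.30623639   -0.77271934 -134.94189993]
shift [ 13.5  -13.8   -6.43] turn [ 0.   -0.    9.69]
shift [ -3.15 -13.36   2.8 ] turn [ -0.    0.  -12.8]
```

Run:
```python
from h import *
S=(166.6,-602.4,239.3,15.457)
go(470,-220,340,146.5,S); go(530,150,320,211,(470,-220,340,146.5))
```

```text
shift [ 15.77 -11.51  -4.03] turn [ -0.     0.   -26.21]
shift [ 6.17 13.67  0.8 ] turn [  0.    0.  -12.9]
```

send_rows(
  steps=[
    [[0.6,-0.4,-0.5],[0,0,-1.0],-1],
    [[1.3,-1.0,-1.0],[0,0,-2.3],-1],
    [[2.1,-1.5,-1.6],[0,0,-3.6],-1],
    [[3.0,-2.2,-2.2],[0,0,-5.0],-1],
    [[4.0,-2.9,-2.8],[0,0,-6.4],-1],
    [[5.0,-3.6,-3.4],[0,0,-7.8],-1],
    [[6.0,-4.4,-3.8],[0,0,-9.2],-1],
    [[7.0,-5.1,-4.0],[0,0,-10.6],-1],
    [[8.0,-5.8,-4.0],[0,0,-12.0],-1],
    [[9.0,-6.6,-4.0],[0,0,-13.4],-1],
  ],
)

```text
clock: 0.93
eef_pos: [340.2, -382.4, 339.6]
tool_rot: [180.0, 0.0, 82.8]
ft_force: [0.1, -0.3, -0.5]
finger_gap: 85.3
finger_force: 0.0
```

Run:
```python
from h import *
T=R.from_euler('xyz',[180,0,15.457],degrees=True)
p=np.array([166.6,-602.4,239.3])+T.apply(np.array([9,-6.6,-4])*25); print(p,bot.sense()["eef_pos"],bot.sense()["tool_rot"])
go(470,-220,340,146.5,(*p,15.457+67))
```

```text
[ 339.48692472 -383.4020291   339.3       ] [ 340.24439895 -382.35747269  339.59706744] [1.79965003e+02 3.77357113e-02 8.27808607e+01]
shift [ 7.16  4.32 -0.03] turn [ -0.     0.   -12.81]
```

send_rows(
  steps=[
    [[0.9,0.5,0],[0,0,-1.4],-1],
    [[1.8,1.0,0],[0,0,-2.8],-1],
    [[2.7,1.6,0],[0,0,-4.2],-1],
    [[3.6,2.1,0],[0,0,-5.6],-1],
    [[4.5,2.7,0],[0,0,-7.0],-1],
    [[5.4,3.2,0],[0,0,-8.4],-1],
    [[6.2,3.8,0],[0,0,-9.8],-1],
    [[6.8,4.1,0],[0,0,-11.2],-1],
    [[7.1,4.3,0],[0,0,-12.4],-1],
    [[7.16,4.32,0],[0,0,-12.8],-1],
  ],
)

```text
clock: 1.77
eef_pos: [470.8, -218.3, 338.6]
tool_rot: [180.0, -0.1, 146.8]
ft_force: [0.0, 0.4, 0.2]
finger_gap: 85.7
finger_force: 0.0
```

Run:
```python
from h import *
c=cal("wrist"); im,d=bot.get_image("wrist"); cv2.imwrite("pics/w1.png",im); np.savez("w1.npz",im=im,d=d)
v,u=np.mgrid[0:480,0:640]; P=pts("wrist",d,u.ravel(),v.ravel(),c)
P=P[d.ravel()>0]; Z=P[:,2]; np.save("w1p.npy",P)
q=P[(Z>116)&(Z<134)&(np.hypot(P[:,0]-480,P[:,1]+226)<110)]
print(len(q),np.median(q[:,2])); r=cv2.minAreaRect(q[:,:2].astype(np.float32)); print(r,cv2.boxPoints(r).round(1).tolist())
# in trough-ish frame
for yaw in(-33.5,):
    a=np.radians(yaw); ex=np.array([np.cos(a),np.sin(a)]); ey=np.array([-ex[1],ex[0]])
    l=q[:,:2]-[480,-226]; X=l@ex;Y=l@ey
    print(np.percentile(X,[0,1,5,95,99,100]).round(1),np.percentile(Y,[0,1,5,95,99,100]).round(1))
L=P[(Z>140)&(Z<262)&(np.hypot(P[:,0]-550,P[:,1]+270)<90)]
print("lid",len(L),L.mean(0),np.linalg.svd(L-L.mean(0),full_matrices=False)[2])
print(bot.sense()["eef_pos"],bot.sense()["tool_rot"])
```

```text
6155 126.42626263533498
((487.318359375, -227.75650024414062), (124.31050872802734, 113.06134033203125), 56.46173095703125) [[405.8999938964844, -248.3000030517578], [500.1000061035156, -310.79998779296875], [568.7999877929688, -207.1999969482422], [474.5, -144.6999969482422]]
[-49.4 -49.2 -48.5  60.7  61.8  63.6] [-59.6 -59.  -57.4  62.6  64.2  64.7]
lid 22329 [ 556.43019976 -273.44582919  199.13341855] [[-0.54834357 -0.83621628  0.00785269]
 [-0.33998314  0.21434291 -0.9156793 ]
 [ 0.76402277 -0.50477664 -0.401833  ]]
[ 470.43234963 -218.70006405  338.60305214] [ 1.79976795e+02 -7.57541718e-02  1.46758755e+02]
```

View pics/w1.png

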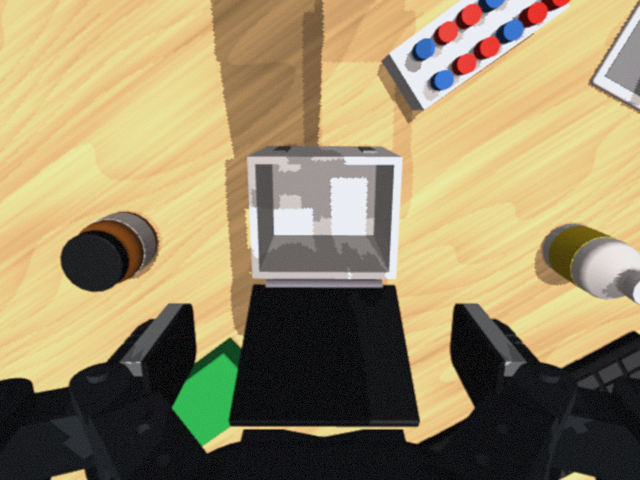

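The wrist view shows the trough square-on, with the rim running from (250,155) to (400,280) and the black lid below it. The trough is at about (483.5,-225.4), yaw -33.5°, and the lid leans at about 1.98 rad. Next, the stand.

send_rows(
  steps=[
    [[0.4,0.8,0],[0,0,-0.9],-1],
    [[1.0,2.2,0.1],[0,0,-2.2],-1],
    [[1.7,3.7,0.2],[0,0,-3.6],-1],
    [[2.4,5.3,0.3],[0,0,-5.0],-1],
    [[3.1,6.9,0.4],[0,0,-6.4],-1],
    [[3.8,8.5,0.5],[0,0,-7.8],-1],
    [[4.5,10.1,0.7],[0,0,-9.2],-1],
    [[5.2,11.6,0.8],[0,0,-10.6],-1],
    [[5.8,12.9,0.8],[0,0,-12.0],-1],
    [[6.17,13.67,0.8],[0,0,-12.9],-1],
  ],
)

```text
clock: 2.65
eef_pos: [529.8, 153.6, 318.4]
tool_rot: [179.9, -0.0, -148.7]
ft_force: [0.5, -0.3, 0.0]
finger_gap: 85.2
finger_force: 0.0
```

Run:
```python
from h import *
s=bot.sense(); c=cal("wrist"); im,d=bot.get_image("wrist"); cv2.imwrite("pics/w2.png",im); np.savez("w2.npz",im=im,d=d)
print(s["eef_pos"],s["tool_rot"])
v,u=np.mgrid[0:480,0:640]; P=pts("wrist",d,u.ravel(),v.ravel(),c).reshape(480,640,3)
h=cv2.cvtColor(im,cv2.COLOR_BGR2HSV)
m=(h[...,0]>=105)&(h[...,0]<=125)&(h[...,1]>120)&(d>0)&(np.hypot(P[...,0]-556,P[...,1]-167)<40)
q=P[m]; print("blue",len(q),np.percentile(q[:,2],[1,50,99]))
t=q[q[:,2]>154]; r=cv2.minAreaRect(t[:,:2].astype(np.float32)); print("top",len(t),t.mean(0),r)
w=P[(d>0)&(P[...,2]>103)&(P[...,2]<132)&(np.hypot(P[...,0]-540,P[...,1]-240)<170)]
r=cv2.minAreaRect(w[:,:2].astype(np.float32)); print("prongs/rod",r)
b=P[(d>0)&(P[...,2]>120)&(P[...,2]<127)&(np.hypot(P[...,0]-556,P[...,1]-167)<60)]
r=cv2.minAreaRect(b[:,:2].astype(np.float32)); print("bar",len(b),r,np.median(b[:,2]))
```

```text
[529.77921496 153.55209264 318.37498717] [ 1.79886303e+02 -2.15426695e-02 -1.48655523e+02]
blue 1250 [129.77720882 158.57996065 392.22047328]
top 904 [555.48369221 164.82451737 179.46008937] ((545.4644775390625, 157.21139526367188), (51.431549072265625, 29.503934860229492), 35.686405181884766)
prongs/rod ((541.649169921875, 245.73089599609375), (94.35004425048828, 281.7423095703125), 30.98556137084961)
bar 1269 ((553.1424560546875, 160.617919921875), (31.833616256713867, 99.73712158203125), 42.415462493896484) 123.19973616261524
```

View pics/w2.png

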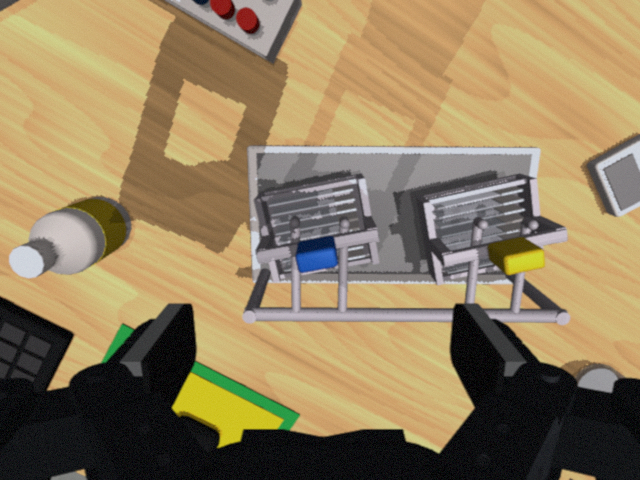

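The wrist view shows the blue grip at (316,254), with its rack yawed about 10° on the prongs. I still need its yaw and the grip top.

Run:
```python
from h import *
z=np.load("w2.npz"); im,d=z["im"],z["d"]; c=cal("wrist")
v,u=np.mgrid[0:480,0:640]; P=pts("wrist",d,u.ravel(),v.ravel(),c).reshape(480,640,3)
h=cv2.cvtColor(im,cv2.COLOR_BGR2HSV)
box=(u>285)&(u<345)&(v>230)&(v<280)
m=box&(h[...,0]>=105)&(h[...,0]<=125)&(h[...,1]>120)
for lo,hi in((154,164),(80,165)):
    q=P[m&(P[...,2]>lo)&(P[...,2]<hi)]
    print(len(q),q.mean(0),cv2.minAreaRect(q[:,:2].astype(np.float32)))
# bar: top-face line, z 119..127, exclude grip
for a,b in(((258,300)),((335,380))):
  bb=(u>a)&(u<b)&(v>225)&(v<265)&(P[...,2]>119)&(P[...,2]<128)
  q=P[bb]; print("barend",len(q),q.mean(0))
# trays' outline (body top z=79)
bb=(u>250)&(u<385)&(v>170)&(v<285)&(P[...,2]>70)&(P[...,2]<84); print("body",cv2.minAreaRect(P[bb][:,:2].astype(np.float32)))
```

```text
822 [559.05002746 169.9855697  158.83975631] ((559.656494140625, 170.35012817382812), (15.491691589355469, 28.915813446044922), 42.24272918701172)
1168 [557.57647607 168.83537093 153.84739263] ((559.62060546875, 170.3638458251953), (15.49671745300293, 28.97015380859375), 42.144126892089844)
barend 526 [581.17874332 146.12096889 123.09648469]
barend 606 [537.49529625 194.14857539 123.08013671]
body ((560.8385620117188, 170.68569946289062), (80.68504333496094, 100.36724090576172), 42.59101867675781)
```

Run:
```python
from h import *
go(559.7,170.4,190,-137.7);
```

```text
shift [-1.3  -0.16  5.14] turn [ 0.05  0.02 -2.15]
```

send_rows(
  steps=[
    [[-0.3,0,0.6],[0,0,-0.5],-0.4],
    [[-0.6,-0.1,1.4],[0,0,-1.0],-0.4],
    [[-0.9,-0.1,2.4],[0,0,-1.5],-0.4],
    [[-1.2,-0.15,3.4],[0,0,-2.0],-0.4],
    [[-1.3,-0.15,4.3],[0,0,-2.15],-0.4],
    [[-1.3,-0.15,4.9],[0,0,-2.15],-0.4],
    [[-1.3,-0.15,5.15],[0,0,-2.15],-0.4],
    [[-1.3,-0.15,5.15],[0,0,-2.15],-0.4],
    [[-1.3,-0.15,5.15],[0,0,-2.15],-0.4],
    [[-1.3,-0.15,5.15],[0,0,-2.15],-0.4],
  ],
)

```text
clock: 3.53
eef_pos: [561.1, 163.4, 192.2]
tool_rot: [-179.9, 0.1, -138.3]
ft_force: [0.8, -0.4, 0.1]
finger_gap: 59.8
finger_force: 0.0
```

Run:
```python
from h import *
print(bot.sense()["eef_pos"],bot.sense()["tool_rot"])
go(559.7,170.4,136,-137.7);
```

```text
[561.12691879 163.35738819 192.17664787] [-1.7991476e+02  1.2738449e-01 -1.3833017e+02]
shift [-0.14  0.25  2.25] turn [-0.02  0.03 -0.13]
```

send_rows(
  steps=[
    [[-0.14,0.25,0.2],[0,0,-0.1],-0.4],
    [[-0.14,0.25,0.6],[0,0,-0.1],-0.4],
    [[-0.14,0.25,1.0],[0,0,-0.1],-0.4],
    [[-0.14,0.25,1.4],[0,0,-0.1],-0.4],
    [[-0.14,0.25,1.8],[0,0,-0.1],-0.4],
    [[-0.14,0.25,2.1],[0,0,-0.1],-0.4],
    [[-0.14,0.25,2.25],[0,0,-0.1],-0.4],
    [[-0.14,0.25,2.25],[0,0,-0.1],-0.4],
    [[-0.14,0.25,2.25],[0,0,-0.1],-0.4],
    [[-0.14,0.25,2.25],[0,0,-0.1],-0.4],
  ],
)

```text
clock: 4.37
eef_pos: [559.1, 170.5, 134.8]
tool_rot: [-180.0, 0.1, -137.8]
ft_force: [-0.5, 0.2, -0.1]
finger_gap: 59.7
finger_force: 0.0
```

Run:
```python
from h import *
print(bot.sense()["eef_pos"],bot.sense()["tool_rot"])
im,d=bot.get_image("wrist"); cv2.imwrite("pics/w3.png",im)
go(559.7,170.4,136,-137.7);
```

```text
[559.10566723 170.48703012 134.82983116] [-1.79965977e+02  5.21791318e-02 -1.37799000e+02]
shift [-0.01 -0.02 -0.04] turn [-0.01  0.01 -0.02]
```

View pics/w3.png

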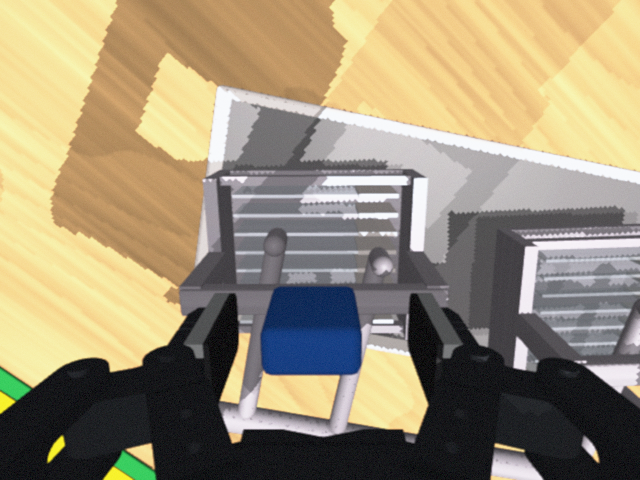

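The grip (263–360, 290–373) sits between the two fingers and is aligned with them. I'll close at 60 N.

send_rows(
  steps=[
    [[0,-0.08,0],[0,0,0],-0.2],
    [[0,-0.08,0],[0,0,0],0.2],
    [[0,-0.08,0],[0,0,0],0.6],
    [[0,-0.08,0],[0,0,0],1],
    [[0,-0.08,0],[0,0,0],1],
    [[0,-0.08,0],[0,0,0],1],
    [[0,-0.08,0],[0,0,0],1],
    [[0,-0.08,0],[0,0,0],1],
    [[0,-0.08,0],[0,0,0],1],
    [[0,-0.08,0],[0,0,0],1],
  ],
  squeeze=60,
)

```text
clock: 5.25
eef_pos: [560.8, 168.8, 135.1]
tool_rot: [-179.9, 0.1, -137.8]
ft_force: [0.4, -1.8, 5.6]
finger_gap: 28.9
finger_force: 59.8
```

send_rows(
  steps=[
    [[0,0,-0.1],[0,0,0],1],
    [[0,0,-0.2],[0,0,0],1],
    [[0,0,-0.3],[0,0,0],1],
    [[0,0,-0.4],[0,0,0],1],
    [[0,0,-0.5],[0,0,0],1],
    [[0,0,-0.6],[0,0,0],1],
    [[0,0,-0.7],[0,0,0],1],
    [[0,0,-0.72],[0,0,0],1],
    [[0,0,-0.72],[0,0,0],1],
    [[0,0,-0.72],[0,0,0],1],
  ],
)

```text
clock: 6.08
eef_pos: [559.9, 169.0, 152.4]
tool_rot: [-180.0, 0.0, -137.8]
ft_force: [0.3, -0.6, -2.7]
finger_gap: 29.0
finger_force: 59.3
```

Run:
```python
from h import *
s=bot.sense(); p=s["eef_pos"]; print(p,s["tool_rot"],s["finger_gap"])
a=np.radians(31); x,y=p[:2]-85*np.array([np.cos(a),np.sin(a)])
go(x,y,p[2],-137.7)
```

```text
[559.92928132 168.99046019 152.38925158] [-1.79998773e+02  6.21047639e-03 -1.37791315e+02] 28.95713285601422
shift [ 3.34  0.66 -0.  ] turn [-0.    0.   -0.02]
```

send_rows(
  steps=[
    [[0.2,0.04,0],[0,0,0],1],
    [[0.6,0.12,0],[0,0,0],1],
    [[1.0,0.2,0],[0,0,0],1],
    [[1.4,0.28,0],[0,0,0],1],
    [[1.8,0.36,0],[0,0,0],1],
    [[2.2,0.44,0],[0,0,0],1],
    [[2.6,0.52,0],[0,0,0],1],
    [[3.0,0.6,0],[0,0,0],1],
    [[3.3,0.66,0],[0,0,0],1],
    [[3.5,0.7,0],[0,0,0],1],
  ],
)

```text
clock: 6.92
eef_pos: [482.2, 122.6, 152.3]
tool_rot: [180.0, -0.0, -137.8]
ft_force: [-0.1, 0.1, -3.6]
finger_gap: 29.1
finger_force: 59.4
```

Run:
```python
from h import *
im,d=bot.get_image("wrist"); cv2.imwrite("pics/w4.png",im)
s=bot.sense(); print(s["eef_pos"],s["tool_rot"],s["ft_force"])
go(s["eef_pos"][0],s["eef_pos"][1],285,-137.7)
```

```text
[481.709562   122.34991529 152.12552264] [ 1.79970775e+02 -7.71581519e-02 -1.37809108e+02] [-0.51217005 -0.38594715 -3.14454503]
shift [ 0.01  0.   -5.31] turn [ 0.01 -0.02 -0.02]
```

View pics/w4.png

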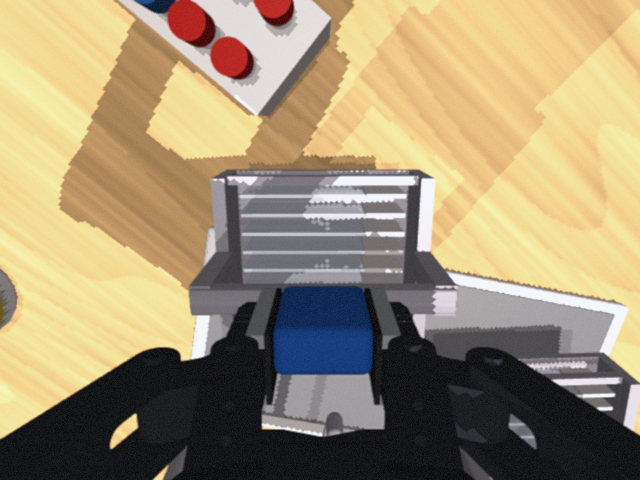

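The view shows the rack held square in the fingers and clear of the prongs. Next I lift it.

send_rows(
  steps=[
    [[0,0,-0.3],[0,0,0],1],
    [[0,0,-0.8],[0,0,0],1],
    [[0,0,-1.4],[0,0,0],1],
    [[0,0,-2.1],[0,0,0],1],
    [[0,0,-2.8],[0,0,0],1],
    [[0,0,-3.5],[0,0,0],1],
    [[0,0,-4.2],[0,0,0],1],
    [[0,0,-4.8],[0,0,0],1],
    [[0,0,-5.2],[0,0,0],1],
    [[0,0,-5.4],[0,0,0],1],
  ],
)

```text
clock: 7.8
eef_pos: [484.7, 123.5, 290.0]
tool_rot: [-179.9, 0.2, -137.8]
ft_force: [0.6, -0.6, -3.2]
finger_gap: 29.0
finger_force: 59.7
```

Run:
```python
from h import *
s=bot.sense(); print(s["eef_pos"],s["tool_rot"],s["ft_force"])
go(470,-60,286,-137.7-50)
go(483.5-15,-225.4+10,286,146.5,(470,-60,286,-137.7-50))
```

```text
[484.73392916 123.46524112 289.96657936] [-179.85926248    0.20549044 -137.77774673] [ 0.60252802 -0.61146929 -3.21856557]
shift [ 5.37 -5.04  0.15] turn [-0.01  0.05  9.98]
shift [-0.77 -6.17 -0.  ] turn [-0.   -0.    5.16]
```

send_rows(
  steps=[
    [[0.2,-0.2,0],[0,0,0.4],1],
    [[0.6,-0.6,0],[0,0,1.1],1],
    [[1.1,-1.0,0],[0,0,2.0],1],
    [[1.7,-1.6,0],[0,0,3.1],1],
    [[2.3,-2.2,0],[0,0,4.3],1],
    [[2.9,-2.8,0],[0,0,5.5],1],
    [[3.6,-3.4,0],[0,0,6.7],1],
    [[4.2,-4.0,0],[0,0,7.9],1],
    [[4.8,-4.6,0],[0,0,9.0],1],
    [[5.4,-5.0,0],[0,0,10.0],1],
  ],
)

```text
clock: 8.63
eef_pos: [466.6, -61.9, 285.8]
tool_rot: [-180.0, -0.1, 171.8]
ft_force: [0.8, 0.9, -3.7]
finger_gap: 29.1
finger_force: 59.6
```

send_rows(
  steps=[
    [[-0.1,-0.6,0],[0,0,0.7],1],
    [[-0.2,-1.3,0],[0,0,1.5],1],
    [[-0.3,-2.1,0],[0,0,2.3],1],
    [[-0.4,-2.9,0],[0,0,3.1],1],
    [[-0.5,-3.7,0],[0,0,3.9],1],
    [[-0.6,-4.5,0],[0,0,4.5],1],
    [[-0.7,-5.2,0],[0,0,5.0],1],
    [[-0.75,-5.8,0],[0,0,5.15],1],
    [[-0.77,-6.1,0],[0,0,5.15],1],
    [[-0.77,-6.17,0],[0,0,5.15],1],
  ],
)

```text
clock: 9.47
eef_pos: [464.6, -216.7, 286.0]
tool_rot: [-180.0, -0.1, 146.3]
ft_force: [0.4, -0.3, -2.9]
finger_gap: 29.4
finger_force: 59.7
```

Run:
```python
from h import *
s=bot.sense(); print(s["eef_pos"],s["tool_rot"],s["ft_force"])
c=cal("wrist"); im,d=bot.get_image("wrist"); cv2.imwrite("pics/w5.png",im); np.savez("w5.npz",im=im,d=d)
im,d=bot.get_image("wrist")
s=bot.sense(); print(s["eef_pos"],s["tool_rot"])
```

```text
[ 464.63091068 -216.7454914   286.00935614] [-1.79970301e+02 -1.26645701e-01  1.46321252e+02] [ 0.38448228 -0.34322878 -2.85558856]
[ 464.98213126 -215.34463786  286.43295795] [ 1.79971784e+02 -1.11506488e-01  1.46406280e+02]
```

View pics/w5.png

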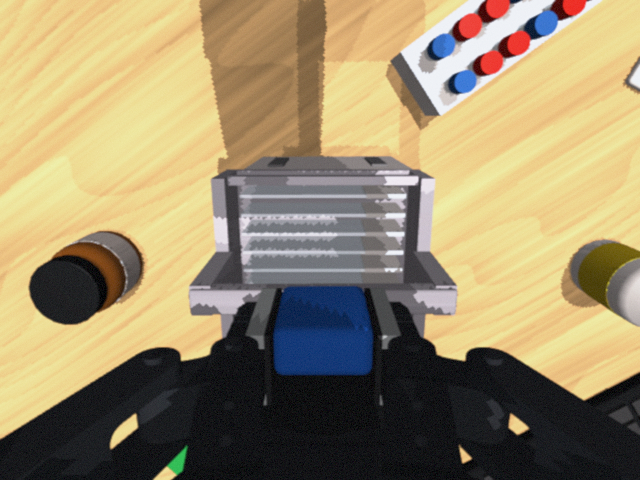

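The rack hangs in front of the trough, with the trough's front rim just visible at (320,162). Next I measure the rack in the trough frame.

```bash
cat > f.py <<'E'
from h import *
import sys
z=np.load(sys.argv[1]); d=z["d"]; c=cal("wrist"); s=bot.sense(); T=s["eef_pos"]
v,u=np.mgrid[0:480,0:640]; P=pts("wrist",d,u.ravel(),v.ravel(),c); P=P[d.ravel()>0]
a=np.radians(-33.5); ex=np.array([np.cos(a),np.sin(a)]); ey=np.array([-ex[1],ex[0]]); C=np.array([483.5,-225.4])
L=np.c_[(P[:,:2]-C)@ex,(P[:,:2]-C)@ey,P[:,2]]; t=np.array([(T[:2]-C)@ex,(T[:2]-C)@ey,T[2]]); print("tcp in trough frame",t.round(1))
near=(abs(L[:,0]-t[0])<75)&(abs(L[:,1]-t[1])<75)
def r(n,lo,hi):
    q=L[near&(L[:,2]>lo)&(L[:,2]<hi)]; 
    if len(q)>20: print(n,len(q),"x",np.percentile(q[:,0],[.5,99.5]).round(1),"y",np.percentile(q[:,1],[.5,99.5]).round(1),"rect",cv2.minAreaRect(q[:,:2].astype(np.float32)))
b=t[2]-90
r("body top",b+26,b+40); r("bar",b+74,b+81); r("rim",118,132)
E
python3 f.py w5.npz
```

```text
tcp in trough frame [-21.   -1.8 286.4]
body top 10040 x [-63.1  12.4] y [-51.6  48. ] rect ((-23.635425567626953, -1.8825263977050781), (100.56124877929688, 79.47425842285156), 89.7630386352539)
bar 3671 x [-30.5 -17.1] y [-51.5  47.9] rect ((-23.572219848632812, -1.73480224609375), (14.534088134765625, 100.3841323852539), 0.15081997215747833)
```

Run:
```python
from h import *
go(485.8,-226.9,232,146.5)
```

```text
shift [-0.95  0.07  2.18] turn [ 0.01 -0.02 -0.02]
```

send_rows(
  steps=[
    [[-0.2,0,0.1],[0,0,0],1],
    [[-0.4,0.03,0.3],[0,0,0],1],
    [[-0.6,0.05,0.6],[0,0,0],1],
    [[-0.8,0.07,0.9],[0,0,0],1],
    [[-0.95,0.07,1.3],[0,0,0],1],
    [[-0.95,0.07,1.6],[0,0,0],1],
    [[-0.95,0.07,1.9],[0,0,0],1],
    [[-0.95,0.07,2.1],[0,0,0],1],
    [[-0.95,0.07,2.18],[0,0,0],1],
    [[-0.95,0.07,2.18],[0,0,0],1],
  ],
)

```text
clock: 10.4
eef_pos: [485.7, -226.9, 231.9]
tool_rot: [-180.0, -0.1, 146.5]
ft_force: [0.9, 1.4, -2.9]
finger_gap: 29.1
finger_force: 59.7
```

```bash
python3 - <<'E'
from h import *
bot.get_image("wrist");bot.get_image("wrist")
im,d=bot.get_image("wrist"); cv2.imwrite("pics/w6.png",im); np.savez("w6.npz",im=im,d=d)
E
python3 f.py w6.npz
```

```text
tcp in trough frame [  3.7  -0.  233.5]
body top 11858 x [-38.2  78.6] y [-49.7  49.7] rect ((20.15868377685547, -0.046405792236328125), (100.45594024658203, 117.10013580322266), 89.9195327758789)
bar 3680 x [-6.   7.7] y [-49.6  49.7] rect ((1.0009331703186035, -0.0635528564453125), (14.268980026245117, 100.69438171386719), 0.1879664808511734)
rim 3262 x [-51.7 -33.2] y [-61.5  62. ] rect ((-41.92868423461914, 0.29613494873046875), (124.2071304321289, 19.65032386779785), 89.97876739501953)
```

View pics/w6.png

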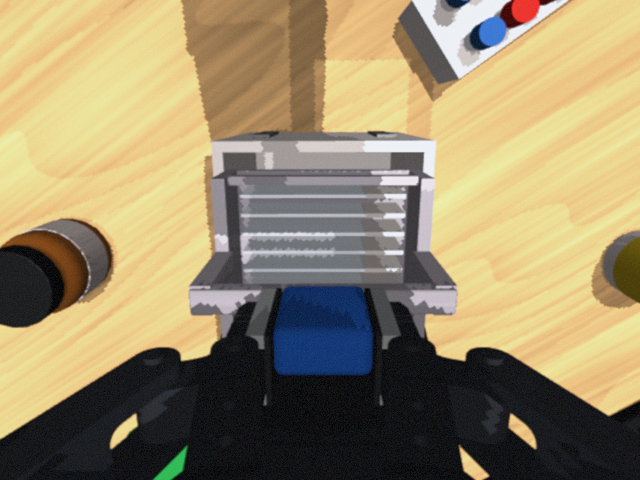

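The rack is centred over the trough to within about 1 mm: the rim spans x from 213 to 435 and the body sits inside it. I'll lower it with force checks.

send_rows(
  steps=[
    [[0.04,0,0.1],[0,0,0],1],
    [[0.04,0,0.3],[0,0,0],1],
    [[0.04,0,0.5],[0,0,0],1],
    [[0.04,0,0.7],[0,0,0],1],
    [[0.04,0,0.9],[0,0,0],1],
    [[0.04,0,1.1],[0,0,0],1],
    [[0.04,0,1.3],[0,0,0],1],
    [[0.04,0,1.5],[0,0,0],1],
    [[0.04,0,1.6],[0,0,0],1],
    [[0.04,0,1.6],[0,0,0],1],
  ],
)

```text
clock: 11.38
eef_pos: [484.9, -226.3, 191.7]
tool_rot: [-180.0, -0.1, 146.5]
ft_force: [-0.8, -0.2, -2.4]
finger_gap: 29.1
finger_force: 59.7
```

send_rows(
  steps=[
    [[0,0,0.2],[0,0,0],1],
    [[0,0,0.5],[0,0,0],1],
    [[0,0,0.9],[0,0,0],1],
    [[0,0,1.3],[0,0,0],1],
    [[0,0,1.7],[0,0,0],1],
    [[0,0,2.1],[0,0,0],1],
    [[0,0,2.5],[0,0,0],1],
    [[0,0,2.8],[0,0,0],1],
    [[0,0,3.0],[0,0,0],1],
    [[0,0,3.0],[0,0,0],1],
  ],
)

```text
clock: 12.22
eef_pos: [484.4, -226.1, 116.1]
tool_rot: [-180.0, -0.2, 146.5]
ft_force: [0.5, -0.0, -3.7]
finger_gap: 29.1
finger_force: 59.7
```

send_rows(
  steps=[
    [[0,0,0.1],[0,0,0],1],
    [[0,0,0.2],[0,0,0],1],
    [[0,0,0.3],[0,0,0],1],
    [[0,0,0.4],[0,0,0],1],
    [[0,0,0.5],[0,0,0],1],
    [[0,0,0.56],[0,0,0],1],
    [[0,0,0.62],[0,0,0],1],
    [[0,0,0.66],[0,0,0],1],
    [[0,0,0.7],[0,0,0],1],
    [[0,0,0.7],[0,0,0],1],
  ],
)

```text
clock: 13.05
eef_pos: [485.3, -226.6, 100.1]
tool_rot: [180.0, -0.0, 146.5]
ft_force: [-0.5, 0.4, -3.5]
finger_gap: 28.8
finger_force: 59.7
```

send_rows(
  steps=[
    [[0,0,0.02],[0,0,0],1],
    [[0,0,0.04],[0,0,0],1],
    [[0,0,0.06],[0,0,0],1],
    [[0,0,0.08],[0,0,0],1],
    [[0,0,0.1],[0,0,0],1],
    [[0,0,0.1],[0,0,0],1],
    [[0,0,0.1],[0,0,0],1],
    [[0,0,0.1],[0,0,0],1],
    [[0,0,0.1],[0,0,0],1],
    [[0,0,0.1],[0,0,0],1],
  ],
)

```text
clock: 13.88
eef_pos: [485.5, -226.7, 97.9]
tool_rot: [180.0, 0.0, 146.5]
ft_force: [-0.2, 0.2, -3.8]
finger_gap: 29.2
finger_force: 59.7
```

Not in contact yet. I'll go down a little more.

send_rows(
  steps=[
    [[0,0,0.01],[0,0,0],1],
    [[0,0,0.02],[0,0,0],1],
    [[0,0,0.03],[0,0,0],1],
    [[0,0,0.04],[0,0,0],1],
    [[0,0,0.05],[0,0,0],1],
    [[0,0,0.06],[0,0,0],1],
    [[0,0,0.07],[0,0,0],1],
    [[0,0,0.08],[0,0,0],1],
    [[0,0,0.08],[0,0,0],1],
    [[0,0,0.08],[0,0,0],1],
  ],
)

```text
clock: 14.72
eef_pos: [485.4, -226.8, 96.3]
tool_rot: [-180.0, -0.0, 146.5]
ft_force: [-2.9, 1.1, 3.3]
finger_gap: 29.1
finger_force: 60.5
```

Contact: the vertical force went from -3.8 to +3.3 N. Now I release with a partial opening.

send_rows(
  steps=[
    [[0,0,0],[0,0,0],0.3],
    [[0,0,0],[0,0,0],0.2],
    [[0,0,0],[0,0,0],0.1],
    [[0,0,0],[0,0,0],0],
    [[0,0,0],[0,0,0],-0.1],
    [[0,0,0],[0,0,0],-0.15],
    [[0,0,0],[0,0,0],-0.15],
    [[0,0,0],[0,0,0],-0.15],
    [[0,0,0],[0,0,0],-0.15],
    [[0,0,0],[0,0,0],-0.15],
  ],
)

```text
clock: 15.55
eef_pos: [485.4, -226.7, 95.8]
tool_rot: [180.0, 0.0, 146.5]
ft_force: [-0.3, -0.4, -0.1]
finger_gap: 49.2
finger_force: 0.0
```

send_rows(
  steps=[
    [[0,0,-0.2],[0,0,0],-0.15],
    [[0,0,-0.5],[0,0,0],-0.15],
    [[0,0,-1.0],[0,0,0],-0.15],
    [[0,0,-1.6],[0,0,0],-0.15],
    [[0,0,-2.4],[0,0,0],-0.15],
    [[0,0,-3.4],[0,0,0],-0.15],
    [[0.5,0,-4.6],[0,0,0],-0.15],
    [[1.0,0,-6.0],[0,0,0],-0.15],
    [[1.5,0,-7.3],[0,0,0],-0.15],
    [[1.8,0,-8.2],[0,0,0],-0.15],
  ],
)

```text
clock: 16.38
eef_pos: [448.2, -201.9, 306.1]
tool_rot: [180.0, 0.3, 146.5]
ft_force: [0.9, -0.5, 0.0]
finger_gap: 48.9
finger_force: 0.0
```

Run:
```python
from h import *
bot.get_image("wrist");bot.get_image("wrist")
im,d=bot.get_image("wrist"); cv2.imwrite("pics/w7.png",im); np.savez("w7.npz",im=im,d=d)
c=cal("wrist"); v,u=np.mgrid[0:480,0:640]; P=pts("wrist",d,u.ravel(),v.ravel(),c)
C=np.array([483.5,-225.4]); a=np.radians(-33.5); ex=np.array([np.cos(a),np.sin(a)])
h=cv2.cvtColor(im,cv2.COLOR_BGR2HSV).reshape(-1,3)
q=P[(h[:,0]>=105)&(h[:,0]<=125)&(h[:,1]>120)&(d.ravel()>0)&(np.hypot(*(P[:,:2]-C).T)<40)]
print("grip top",np.percentile(q[:,2],[5,50,95]), cv2.minAreaRect(q[q[:,2]>112][:,:2].astype(np.float32)))
print(bot.sense()["eef_pos"],bot.sense()["q"])
```

```text
grip top [ 91.42320651 116.31955559 117.96663431] ((472.949462890625, -218.28680419921875), (49.20012664794922, 37.28833770751953), 55.948848724365234)
[ 449.19649577 -202.51553819  305.39331721] [-3.24366446e+01 -7.23262873e+00  1.05758206e+02  2.72949622e-03
  8.09867240e+01 -8.89075519e+01]
```

View pics/w7.png

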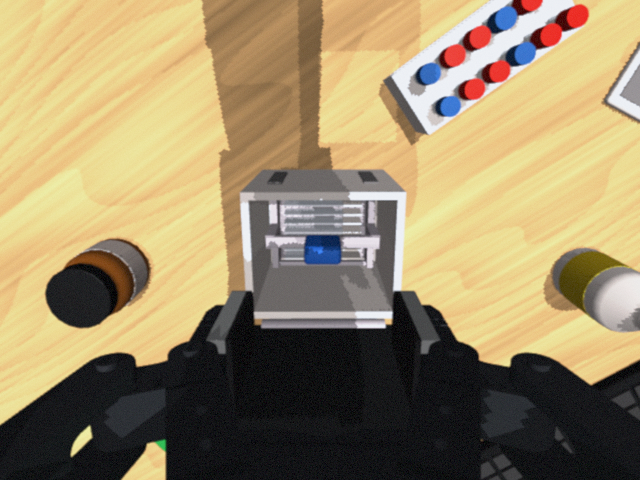

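The rack sits level on the trough floor, with its grip at (322,250) and the top about 118–120 mm. Next I take the closed gripper over the lid and behind it.

send_rows(
  steps=[
    [[-0.4,0,-0.1],[0,0,0],0.5],
    [[-1.1,0,-0.1],[0,0,0],1],
    [[-2.0,0,-0.1],[0,0,0],1],
    [[-3.0,0,-0.1],[0,0,0],1],
    [[-4.1,0,-0.1],[0,0,0],1],
    [[-5.2,0,-0.1],[0,0,0],1],
    [[-6.2,0,-0.1],[0,0,0],1],
    [[-7.0,0,-0.1],[0,0,0],1],
    [[-7.5,0,-0.1],[0,0,0],1],
    [[-7.7,0,-0.1],[0,0,0],1],
  ],
)

```text
clock: 17.37
eef_pos: [609.3, -309.3, 299.7]
tool_rot: [-180.0, -0.2, 146.4]
ft_force: [-0.3, -0.5, -0.9]
finger_gap: 0.2
finger_force: 0.0
```

```bash
cat >> h.py <<'E'
def tf():
    p=bot.sense()["eef_pos"]; a=np.radians(-33.5); ex=np.array([np.cos(a),np.sin(a)]); ey=np.array([-ex[1],ex[0]]); l=p[:2]-[483.5,-225.4]
    print("trough frame tcp",round(l@ex,1),round(l@ey,1),round(p[2],1),"q",bot.sense()["q"].round(0))
E
python3 -c "
from h import *
tf()"
```

```text
trough frame tcp 151.2 -0.5 299.7 q [-33.  17.  80.  -0.  83. -89.]
```

send_rows(
  steps=[
    [[0,0,0.3],[0,0,0],1],
    [[0,0,0.7],[0,0,0],1],
    [[0,0,1.2],[0,0,0],1],
    [[0,0,1.7],[0,0,0],1],
    [[0,0,2.2],[0,0,0],1],
    [[0,0,2.6],[0,0,0],1],
    [[0,0,2.9],[0,0,0],1],
    [[0,0,3.1],[0,0,0],1],
    [[0,0,3.1],[0,0,0],1],
    [[0,0,3.1],[0,0,0],1],
  ],
)

```text
clock: 18.2
eef_pos: [608.4, -308.2, 225.8]
tool_rot: [180.0, 0.0, 146.5]
ft_force: [0.7, -0.6, -0.1]
finger_gap: 0.3
finger_force: 0.0
```

```bash
python3 -c "
from h import *
tf()"
```

```text
trough frame tcp 149.8 -0.1 225.8 q [-33.  20.  85.   0.  75. -89.]
```

send_rows(
  steps=[
    [[0.3,0,0],[0,0,0],1],
    [[0.6,0,0],[0,0,0],1],
    [[0.9,0,0],[0,0,0],1],
    [[1.2,0,0],[0,0,0],1],
    [[1.5,0,0],[0,0,0],1],
    [[1.8,0,0],[0,0,0],1],
    [[2.1,0,0],[0,0,0],1],
    [[2.4,0,0],[0,0,0],1],
    [[2.7,0,0],[0,0,0],1],
    [[3.0,0,0],[0,0,0],1],
  ],
)

```text
clock: 19.03
eef_pos: [545.0, -266.2, 225.6]
tool_rot: [-180.0, -0.0, 146.5]
ft_force: [1.2, -0.6, 0.9]
finger_gap: 0.1
finger_force: 0.9
```

```bash
python3 -c "
from h import *
tf()"
```

```text
trough frame tcp 73.9 -0.1 225.6 q [-33.  11.  96.  -0.  73. -89.]
```

send_rows(
  steps=[
    [[0.3,0,0.01],[0,0,0],1],
    [[0.6,0,0.03],[0,0,0],1],
    [[0.9,0,0.06],[0,0,0],1],
    [[1.2,0,0.14],[0,0,0],1],
    [[1.5,0,0.24],[0,0,0],1],
    [[1.8,0,0.35],[0,0,0],1],
    [[2.1,0,0.52],[0,0,0],1],
    [[2.35,0,0.68],[0,0,0],1],
    [[2.6,0,0.85],[0,0,0],1],
    [[2.6,0,0.85],[0,0,0],1],
  ],
)

```text
clock: 19.87
eef_pos: [489.7, -229.4, 202.6]
tool_rot: [-180.0, -0.2, 146.5]
ft_force: [-0.5, 1.0, -0.1]
finger_gap: 0.2
finger_force: 0.0
```

```bash
python3 -c "
from h import *
tf()"
```

```text
trough frame tcp 7.4 0.0 202.6 q [-33.   4. 106.   0.  70. -89.]
```

send_rows(
  steps=[
    [[0.2,0,0.2],[0,0,0],1],
    [[0.4,0,0.43],[0,0,0],1],
    [[0.57,0,0.65],[0,0,0],1],
    [[0.72,0,0.9],[0,0,0],1],
    [[0.86,0,1.18],[0,0,0],1],
    [[1.0,0,1.48],[0,0,0],1],
    [[1.1,0,1.75],[0,0,0],1],
    [[1.16,0,2.0],[0,0,0],1],
    [[1.2,0,2.15],[0,0,0],1],
    [[1.22,0,2.25],[0,0,0],1],
  ],
)

```text
clock: 20.7
eef_pos: [465.8, -213.7, 147.4]
tool_rot: [180.0, -0.1, 146.5]
ft_force: [-0.5, 0.5, 1.0]
finger_gap: -0.2
finger_force: 0.4
```

```bash
python3 -c "
from h import *
tf(); print(bot.sense()['ft_force'])
im,d=bot.get_image('scene'); cv2.imwrite('pics/s1.png',cv2.resize(im[150:350,170:470],None,fx=2,fy=2))"
```

```text
trough frame tcp -21.2 0.0 147.4 q [-32.   5. 112.   0.  64. -89.]
[-0.53222085  0.53454023  0.97842879]
```

View pics/s1.png

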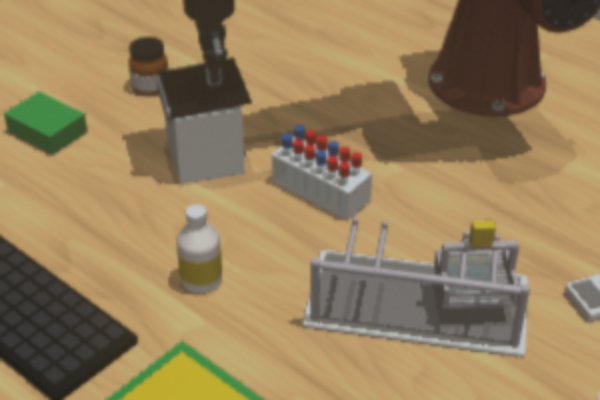

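The lid is nearly flat on the trough, at (205,88) in the crop, and the yellow rack still hangs. I'll press it gently home.

send_rows(
  steps=[
    [[0,0,0.05],[0,0,0],1],
    [[0,0,0.1],[0,0,0],1],
    [[0,0,0.14],[0,0,0],1],
    [[0,0,0.17],[0,0,0],1],
    [[0,0,0.2],[0,0,0],1],
    [[0,0,0.23],[0,0,0],1],
    [[0,0,0.26],[0,0,0],1],
    [[0,0,0.28],[0,0,0],1],
    [[0,0,0.28],[0,0,0],1],
    [[0,0,0.28],[0,0,0],1],
  ],
)

```text
clock: 21.58
eef_pos: [466.3, -214.0, 142.9]
tool_rot: [-180.0, -0.0, 146.5]
ft_force: [-4.8, 2.6, 8.2]
finger_gap: 0.1
finger_force: 4.4
```

It takes 8 N at z = 142.9, where 143 is expected when shut, so the lid is on the rim. I'll retreat and check.

send_rows(
  steps=[
    [[0,0,-0.1],[0,0,0],1],
    [[0,0,-0.4],[0,0,0],1],
    [[0,0,-0.9],[0,0,0],1],
    [[0,0,-1.6],[0,0,0],1],
    [[0,0,-2.4],[0,0,0],1],
    [[0,0,-3.3],[0,0,0],1],
    [[0,0,-4.2],[0,0,0],1],
    [[0,0,-5.0],[0,0,0],1],
    [[0,0,-5.6],[0,0,0],1],
    [[0,0,-6.0],[0,0,0],1],
  ],
)

```text
clock: 22.42
eef_pos: [467.1, -214.5, 294.0]
tool_rot: [180.0, 0.2, 146.5]
ft_force: [0.7, 0.1, -0.0]
finger_gap: -0.0
finger_force: 0.0
```

Run:
```python
from h import *
for i in range(3): im,d=bot.get_image("wrist")
c=cal("wrist"); v,u=np.mgrid[0:480,0:640]; P=pts("wrist",d,u.ravel(),v.ravel(),c); P=P[d.ravel()>0]
a=np.radians(-33.5); ex=np.array([np.cos(a),np.sin(a)]); ey=np.array([-ex[1],ex[0]]); l=P[:,:2]-[483.5,-225.4]
X,Y,Z=l@ex,l@ey,P[:,2]; k=(abs(Y)<58)&(Z>100)&(Z<170)&(X<50)&(X>-64)
print(k.sum(),"z(x) fit",np.polyfit(X[k],Z[k],1), "xmin",X[k].min(),np.percentile(Z[k],[1,50,99]))
print(bot.sense()["clock"],bot.sense()["ft_force"])
```

```text
24157 z(x) fit [-2.61538700e-03  1.33533249e+02] xmin -63.87952047329085 [131.94333942 133.564853   135.17355826]
22.5667 [-0.78167275  0.36923187 -0.62815264]
```

The lid is flat (slope 0.003), with its top at about 134 mm. Shut.

```bash
python3 -c "
from bench import bot
print(bot.hand_in())"
```

```text
the job is handed in; nothing more can be done
None
```

The blue rack is upright on the trough floor, the lid measures flat on the rim, the yellow rack was still hanging when last seen, and the job was handed in at about 22.6 s (no verdict came back).

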